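Key the lint-filter lid onto its pin and press it home

TASK

Close the lint filter on the counter: with a fingertip (the bay in the blue dial is there for it) push the lid round, either way, until the notch in its white rim stands over the brass pin, then press the lid down until it is fully home on the canister, and take your hand away. Do not lift the lid, and leave the funnel, the ramekin, the bottle and the clothespin where they are.

Things in the scene. Friction and masses are not known exactly. Their poses are not given: they have to be found in the camera images.
- pin (a point): Tip of the upright brass pin (8 mm thick, round top) on the rim of the fixed dark round canister (rim 144 mm across, 50 mm above the 3 mm thick mat it stands on). It stands 57 mm from the canister's upright centre line, 9 mm above the rim. A brass ear 16 mm wide just outside the lid, 65 to 82 mm from the centre line, shows where the pin is while the lid hides it.
- notch (a point): Centre of the 14 mm wide notch in the edge of the white lid plate (124 mm across, 6 mm thick), at its upper face, 57 mm from the centre line. The lid turns without end, either way, about the centre line, with a drag of 0.1 N m, and stays where left. It can go down only with the notch over the pin to within 3 mm; the pin's round top centres perhaps 1 mm more.
- bay (a point): Middle of the finger bay, on its floor (upper face of the plate), 40 mm from the centre line, opposite the notch. The bay is a sector 100 degrees wide cut from the raised blue dial, from 18 mm off the centre line to the open edge, walls upright and 16 mm high; 61 mm across at this point. A finger in it moving round the centre line pushes a wall and turns the lid.
- dial_top (a point): Centre of the flat top of the blue dial (100 mm across), on the centre line of lid and canister; 82 mm above the mat with the lid up, 72 mm with the lid home. The place to press: an O-ring holds the lid up and about 4 to 6 N moves it down.
- lid_height (a joint): How far the lid has gone down (m): 0 at the start, with the plate's underside 10 mm above the canister's rim and 1 mm above the pin; 0.010 fully home on the rim; negative when it is lifted. It stays where it is left. Blocked at 0.001 to 0.002 while the notch is off the pin.
- funnel: Bystander, loose, to be left alone: teal silicone funnel standing mouth-down, 86 mm across at its foot, 92 mm tall. Origin at the centre of its underside.
- ramekin: Bystander, loose, to be left alone: white ceramic ramekin, 80 mm across, 45 mm tall. Origin at the centre of its underside.
- bottle: Bystander, loose, to be left alone: small green glass bottle with a cork stopper, 50 mm across, 100 mm tall. Origin at the centre of its underside.
- clothespin: Bystander, loose, to be left alone: red plastic clothespin lying flat, 72 x 12 mm, 13 mm tall. Origin at the centre of its underside.
Things that resemble listed ones, but are neither listed nor needed, are in the scene too. Of the things that look like the part that bears pin, the larger one is meant.

How it is judged:
By the outcome, as a careful person would: the job done as asked, in the order asked, and still so for the second after the job is handed in, with the robot touching nothing.
It also fails if it takes over 54 s, if anything falls off the work surface, if the arm or the gripper's body presses on something with over 40 N, if the wrist force passes 120 N, or if a joint passes its speed limit or range.

ROBOT

A 7-joint arm with a two-finger parallel gripper is mounted at the origin on the work surface. World frame = base frame: x ahead of the robot, y to its left, z up, the work surface at z = 0. Lengths are in m, angles in rad, forces in N, time in s.
With the tool pointing down it reaches from about 0.4 to 0.85 m from the base axis. Payload 4.5 kg.
Tool frame: the origin (TCP) lies on the centre line of the jaws, within the pads' length; the fingertips stand 14 mm ahead of it and the grasp point (between the pads) lies 5 mm behind it (nose_length is the distance from the TCP to the fingertips, in m); x points along the fingers, y is the direction in which the jaws open and shut, and the axes are right-handed (so a half turn about x gives the same grasp; the last joint's range is limited). The gripper opens to 88 mm and grips with 3 to 60 N. Pads are 18 mm wide; open, the fingers measure 123 mm over their backs; the gripper's body (75 mm by 187 mm) begins 45 mm behind the grasp point.
Start: joints at [-1.092, 0.689, -0.195, 1.565, 0.157, 0.902, -0.215], TCP at [0.269, 0.564, 0.22] pointing down, gripper open.
Joint ranges: [-3.01, 3.01], [-0.46, 2.08], [-1.47, 1.51], [0.13, 2.56], [-1, 4.14], [0.04, 2.09], [-2.66, 2.66]. Speed limits (rad/s): [2.57, 2.57, 3.14, 3.14, 3.14, 3.14, 3.14].

INTERFACE

Orientations are given as a unit quaternion [x, y, z, w].
In Python, from plant import get_state, snapshot, camera_params, finish_job, boxes_of, silhouettes, spot_point, nose_length gives the robot as it stands.
- The arm moves only by the tool apply_moves, never from a script. Its arguments are lists of equal length, an entry for each row: "delta_pos": the shift along the tool's x, y, z in cm, a list of three; "yaw": the turn about the tool's x in rad; "gripper": the opening in per cent of the stroke, from 0 (shut) to 100 (fully open). A call has 1 to 10 rows; each row is the pose to reach, as a shift and turn from the pose measured when the call began, along the tool's axes at that moment; what a row does not reach only later rows make up. A row lasts 1/12 s, in which the tool goes at most 41.7 mm and 7.16 degrees, less where a joint would pass 70% of its speed; a pose out of reach is approached as far as the arm can. A call with a gripper value outside its range is refused whole. The fingers move at their own pace and stop on an object; "force" is the grip in N (left out, the last holds). Time passes only in rows, so rows that repeat a pose let the fingers close. It gives the time, the measured TCP pose, the force and the opening at its end, in the units of the state.
- get_state(): the state, without advancing time (a new reading comes with each control period).
- snapshot(name): name is "side" or "top"; returns the picture (420x560x3 uint8, red, green, blue); there is no depth.
- camera_params(name): a dict with "fovy" (degrees; the focal length in pixels is half the picture's height over the tangent of half this angle, whatever the lens; pixels are square), "cx", "cy" (the principal point, pixels), "dist" ([k1, k2, p1, p2, k3] as OpenCV has them; the pictures are not rectified), "position" and "orientation" of the camera in the world. Camera axes: x right, y down, z forward; pixel columns grow to the right and rows downward; lengths in m; the calibration is good to about 2 mm. A picture is of the moment at which its call begins. camera_params takes no time and is no camera call.
- finish_job(): hands the job in, once; it reports no verdict.
Trained networks look in the newest picture that a camera, given by its name, has taken for a name from the list of things; names that differ only in an ending like _2 or _b are one class to them, and where a whole thing is asked for, a point or a joint stands for the part that bears it (a point fixed in the world has none). Each returns a list of dicts, best first, with "score" (0 to 1); they miss things now and then, are a little off and sometimes report something else, mostly with a low value. They report only what shows in the picture. A call takes as long as a camera call. They do not tell look-alikes from the thing itself.
- boxes_of(thing, camera): "bbox" ([left, top, width, height] in pixels, round what is visible of it).
- silhouettes(thing, camera): "mask" (420x560 bool, what is visible of it) and "bbox" ([left, top, width, height] in pixels, round what is visible of it).
- spot_point(thing, camera): "pixel" ([column, row] in pixels: a listed point, or the origin of a listed thing).
The state is a dict: "clock": time; "q": joint angles; "qd": joint speeds; "joint_torque": joint torques, N m; "tool_pos": TCP position; "eef_rot": TCP orientation; "contact_force": force on the tool from outside, world axes, zero at the start; "moment": the same for the moment, N m; "opening": opening from 0.0 (shut) to 1.0 (fully open).
Only numpy, scipy, OpenCV 4.12 (cv2) and the standard library are available. Lean on these libraries where they do the work, as an engineer would, in place of code of your own. Each camera call takes 0.05 s, during which the arm holds its last target.

## Working session

There is one attempt and no reset: what is moved stays moved. The work goes in short steps, Python scripts to look and compute and a tool call to move; the robot and the scene stay as the last step left them, time stands still between calls to the robot, and variables do not carry over. Pictures are saved under pics/ and viewed, and the job is handed in when it is done.

Besides the shell and the picture viewer there is one more tool, called after "Emit:" as name([rows], argument=value, ...), one row to a line, values as JSON. apply_moves: Moves the arm, as the interface text tells. Its arguments: {"type":"object","properties":{"delta_pos":{"type":"array"},"yaw":{"type":"array"},"gripper":{"type":"array"},"force":{"type":"number"}},"required":["delta_pos","yaw","gripper"]}

```bash
mkdir -p pics; ls; cat > h.py <<'E'
import numpy as np, cv2
from plant import *
from scipy.spatial.transform import Rotation as R
def save(name,fn):
    im=snapshot(name); cv2.imwrite('pics/'+fn,im[:,:,::-1]); return im
def cam(name):
    c=camera_params(name); f=210/np.tan(np.radians(c['fovy'])/2)
    K=np.array([[f,0,c['cx']],[0,f,c['cy']],[0,0,1]]); o=c['orientation']
    o=np.array(o); Rm=R.from_quat(o).as_matrix() if o.size==4 else o
    return K,np.array(c['dist'],float),np.array(c['position']),Rm
def atz(name,px,z):
    K,d,p,Rm=cam(name)
    u=cv2.undistortPoints(np.array([[px]],float),K,d)[0,0]
    r=Rm@np.array([u[0],u[1],1]); return p+r*(z-p[2])/r[2]
def proj(name,P):
    K,d,p,Rm=cam(name); P=np.atleast_2d(P)
    q=(P-p)@Rm
    return cv2.projectPoints(q.reshape(-1,1,3),np.zeros(3),np.zeros(3),K,d)[0][:,0]
E
python3 - <<'E'
from h import *
save('top','t0.png');save('side','s0.png')
s=get_state();print(s, nose_length if not callable(nose_length) else nose_length())
for c in('top','side'):
    print(c,camera_params(c))
    for n in('pin','notch','bay','dial_top'):
        print(n,[(np.round(x['pixel'],1),round(x['score'],2)) for x in spot_point(n,c)])
    for n in('funnel','ramekin','bottle','clothespin','pin'):
        print(n,[(np.round(x['bbox'],1),round(x['score'],2)) for x in boxes_of(n,c)])
E
```

```text
pics
{'clock': 0.1, 'q': array([-1.09222414,  0.68988626, -0.19452881,  1.56619968,  0.15730655,
        0.90251374, -0.21510104]), 'qd': array([ 0.0008153 , -0.00173186, -0.00090269, -0.00215743, -0.00044256,
       -0.00074066, -0.00163916]), 'joint_torque': array([-3.03228226e-03, -5.28505862e+01, -1.27148129e+00, -1.53838348e+01,
       -5.25992329e-02,  2.02444724e-03,  5.35813808e-05]), 'tool_pos': array([0.26869645, 0.56365047, 0.21950988]), 'eef_rot': array([ 0.15536497,  0.68978409, -0.15649452,  0.68961518]), 'contact_force': array([-0.66137954,  0.26817133, -0.19217049]), 'moment': array([0.02116976, 0.01055875, 0.00224662]), 'opening': 1.0007532724019397} 0.014
top {'fovy': 48.28150036405111, 'cx': 272.3187457214246, 'cy': 204.06392407268268, 'dist': array([-0.14343884,  0.        ,  0.        ,  0.        ,  0.        ]), 'position': array([0.48067903, 0.04776279, 0.85317734]), 'orientation': array([-0.69829142,  0.70891436, -0.07032363,  0.0698864 ])}
pin [(array([314.8,  94.9]), 0.88), (array([321.4, 200.2]), 0.57)]
notch [(array([326. , 262.7]), 0.9), (array([314.7,  
[... 818 characters left out ...]
ation': array([ 0.91548332, -0.11075455,  0.04337592, -0.38437255])}
pin [(array([300.1, 245.5]), 0.94), (array([408.6, 229.7]), 0.91)]
notch [(array([408.5, 227.3]), 0.63), (array([240.1, 252.5]), 0.56)]
bay [(array([377. , 231.8]), 0.89), (array([286.1, 234.6]), 0.61)]
dial_top [(array([390.9, 224.7]), 0.84), (array([268.6, 238.5]), 0.77)]
funnel [(array([252. , 158.5,  42. ,  52.6]), 0.69)]
ramekin [(array([191.7, 190.7,  42.2,  40.3]), 0.95)]
bottle [(array([213.2, 291.3,  32.7,  49. ]), 0.65)]
clothespin [(array([269.3, 340.2,  47. ,  20.4]), 0.78), (array([212.4, 291.1,  34.6,  49.5]), 0.16)]
pin [(array([224.7, 216. ,  91. ,  83.4]), 0.96), (array([359. , 213. ,  57.9,  53.7]), 0.91)]
```

```bash
python3 - <<'E'
from h import *
a=cv2.imread('pics/t0.png');cv2.imwrite('pics/t0c.png',cv2.resize(a[150:330,170:430],None,fx=3,fy=3,interpolation=cv2.INTER_CUBIC))
b=cv2.imread('pics/s0.png');cv2.imwrite('pics/s0c.png',cv2.resize(b[140:370,170:430],None,fx=2.6,fy=2.6,interpolation=cv2.INTER_CUBIC))
for n,z,t,s in(('dial',.085,(317.4,227.7),(268.6,238.5)),('pin',.062,(321.4,200.2),(300.1,245.5)),('notch',.069,(326,262.7),(240.1,252.5)),('bay',.069,(307.6,208.5),(286.1,234.6))):
    print(n,atz('top',t,z).round(4),atz('side',s,z).round(4))
for n,t,z in(('funnel',(218.5,212.7),.04),('ramekin',(233,280),.04),('bottle',(385,287.6),.09),('cp',(412,234.5),.01)): print(n,atz('top',t,z).round(3))
E
```

```text
dial [ 0.5942 -0.028   0.085 ] [ 0.59   -0.0386  0.085 ]
pin [ 0.6454 -0.0388  0.062 ] [ 0.6442 -0.0481  0.062 ]
notch [ 0.5372 -0.0422  0.069 ] [ 0.5378 -0.0444  0.069 ]
bay [ 0.6299 -0.014   0.069 ] [ 0.6248 -0.023   0.069 ]
funnel [0.63  0.141 0.04 ]
ramekin [0.512 0.116 0.04 ]
bottle [ 0.493 -0.135  0.09 ]
cp [ 0.589 -0.21   0.01 ]
```

View pics/t0.png

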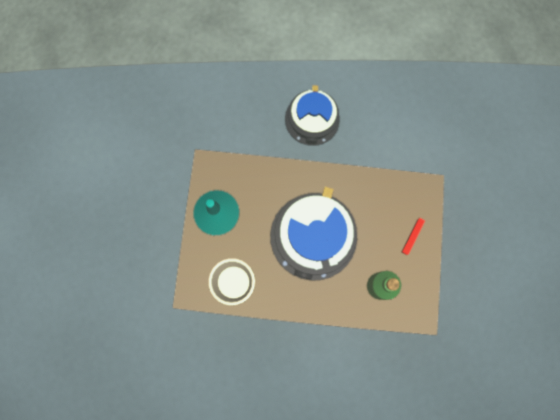

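View pics/t0c.png

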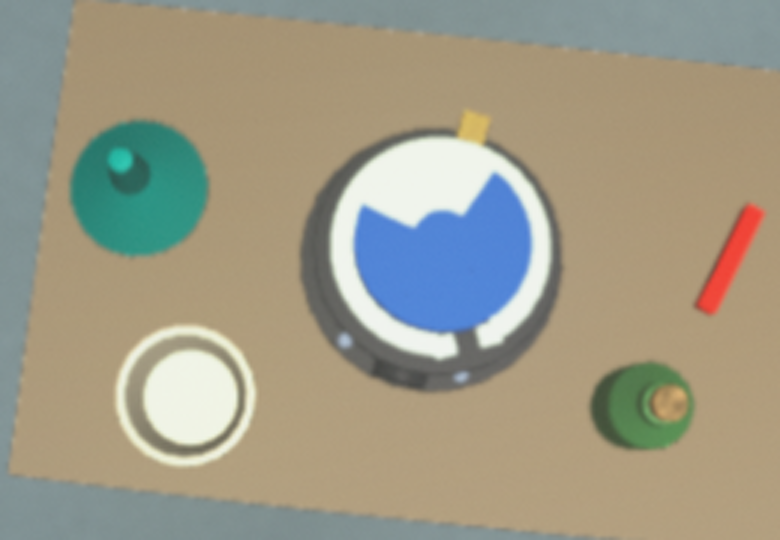

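View pics/s0c.png

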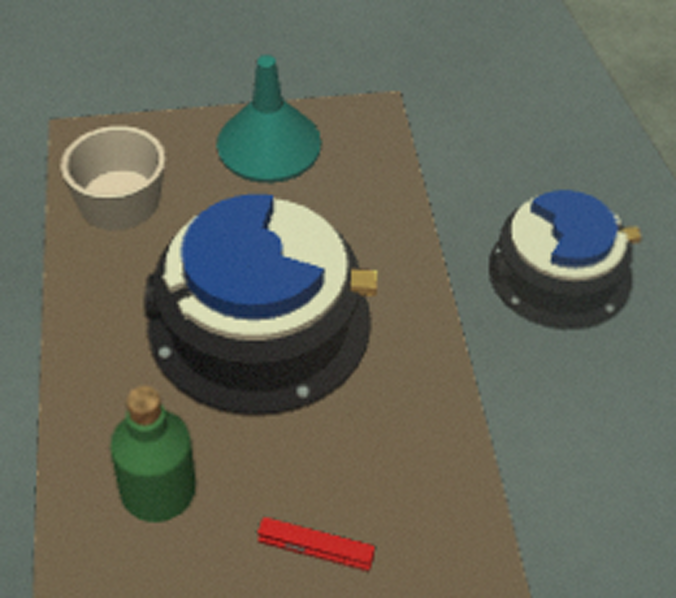

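The top picture shows the large canister centred near (316,231), with its ear at about (328,192) and the notch at about (325,264). The bay opens towards the top, away from the robot. The smaller look-alike is off the mat at (313,115). Next I'll refine the centre and angles by segmentation.

```bash
cat > fit.py <<'E'
from h import *
from scipy.optimize import least_squares
def measure(names=('top','side'),tag='m',dz=0.0,ims=None,c0=(.595,-.03)):
    out={}
    for n in names:
        im=ims[n] if ims else snapshot(n)
        hsv=cv2.cvtColor(im,cv2.COLOR_RGB2HSV)
        blue=((hsv[...,0]>100)&(hsv[...,0]<125)&(hsv[...,1]>150)).astype(np.uint8)
        k,l,st,ce=cv2.connectedComponentsWithStats(blue)
        i=1+np.argmax(st[1:,4]); m=(l==i)
        # rectify to dial-top plane, 0.25mm grid: polar map
        out[n]=(im,hsv,m)
    return out
def blob(hsv,lo,hi,near=None):
    m=cv2.inRange(hsv,np.array(lo),np.array(hi));return m
def rect(n,im,z,c,half=.1,res=.0005):
    N=int(2*half/res); g=(np.arange(N)-N/2)*res
    X,Y=np.meshgrid(c[0]-g,c[1]-g,indexing='ij') # rows down = -x, cols right=-y
    P=np.stack([X,Y,np.full_like(X,z)],-1).reshape(-1,3)
    uv=proj(n,P).reshape(N,N,2).astype(np.float32)
    return cv2.remap(im,uv[...,0],uv[...,1],cv2.INTER_LINEAR)
E
python3 - <<'E'
from fit import *
ims={n:cv2.imread(f'pics/{f}0.png')[:,:,::-1].copy() for n,f in(('top','t'),('side','s'))}
c=(.595,-.03)
for n in ims:
    o=[]
    for z in(.085,.069):
        r=rect(n,ims[n],z,c); hsv=cv2.cvtColor(r,cv2.COLOR_RGB2HSV)
        if z==.085: m=cv2.inRange(hsv,np.array([100,150,60]),np.array([125,255,255]))
        else: m=cv2.inRange(hsv,np.array([15,0,150]),np.array([60,80,255]))|cv2.inRange(hsv,np.array([100,150,60]),np.array([125,255,255]))
        k,l,st,ce=cv2.connectedComponentsWithStats(m); i=1+np.argmax(st[1:,4]); m=(l==i).astype(np.uint8)
        cnt=max(cv2.findContours(m,0,1)[0],key=len)
        h=cv2.convexHull(cnt)
        (a,b),rad=cv2.minEnclosingCircle(h); e=cv2.fitEllipse(h)
        f=lambda p:(p[0]-(p[1]-200)*.0005,)
        w=lambda x,y:(c[0]-(y-200)*.0005,c[1]-(x-200)*.0005)
        print(n,z,'enc',np.round(w(a,b),4),rad*.0005,'ell',np.round(w(*e[0]),4),np.array(e[1])*.00025)
        o.append(r)
    v=np.hstack(o)[:,:,::-1]; cv2.imwrite(f'pics/r0_{n}.png',v)
E
```

```text
top 0.085 enc [ 0.5894 -0.0277] 0.04743352508544922 ell [ 0.5896 -0.0274] [0.04672608 0.04735314]
top 0.069 enc [ 0.5952 -0.0298] 0.14106785583496095 ell [ 0.6014 -0.0245] [0.13096265 0.14393137]
side 0.085 enc [ 0.5892 -0.0347] 0.054379505157470705 ell [ 0.5874 -0.0341] [0.0463123  0.05455373]
side 0.069 enc [ 0.5912 -0.0205] 0.05568248748779297 ell [ 0.59   -0.0199] [0.04780857 0.05573548]
```

View pics/r0_top.png

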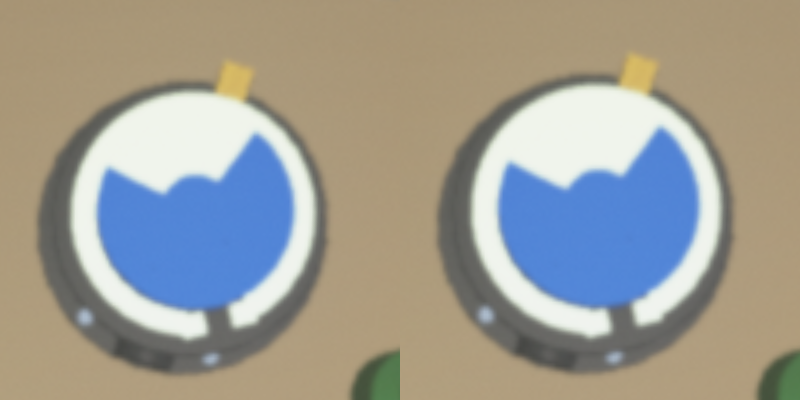

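View pics/r0_side.png

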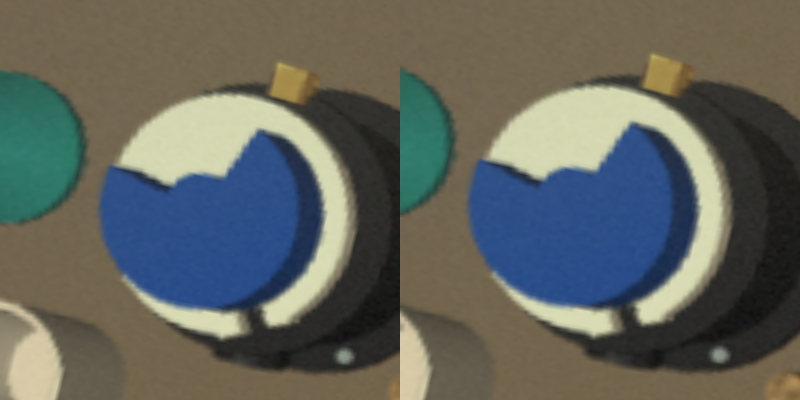

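```bash
cat >> h.py <<'E'
def plan(pts):
    s=get_state(); Rt=R.from_quat(s['eef_rot']).as_matrix(); p=s['tool_pos']
    print('t',s['clock'],'tcp',p.round(4),'F',np.round(s['contact_force'],1),'op',round(s['opening'],3),'q7',s['q'][6].round(2))
    print('axes',Rt.round(2).tolist())
    print([ (Rt.T@(np.array(q)-p)*100).round(2).tolist() for q in pts])
C=np.array([.5905,-.0285])
def arc(r,deg,z): a=np.radians(deg); return [C[0]+r*np.cos(a),C[1]+r*np.sin(a),z]
E
python3 -c "
from h import *
plan([[.6295,-.0198,.20],arc(.04,12.5,.2)])"
```

```text
t 1.0 tcp [0.2689 0.5642 0.2202] F [-0.4  0.   0.3] op 0.999 q7 -0.22
axes [[0.0, 0.43, 0.9], [0.0, 0.9, -0.43], [-1.0, 0.0, 0.0]]
[[2.02, -37.2, 57.68], [2.02, -37.2, 57.68]]
```

Emit:
apply_moves([
  [0,-1.8,2.8],
  [0,-3.7,5.7],
  [0,-5.6,8.7],
  [0,-7.5,11.6],
  [0,-9.3,14.5],
  [0,-11.2,17.4],
  [0,-13,20.2],
  [0,-14.9,23.1],
  [0,-16.8,26],
  [0,-18.6,28.9],
], yaw=[0,0,0,0,0,0,0,0,0,0], gripper=[0,0,0,0,0,0,0,0,0,0], force=20)

```text
clock: 1.83
tool_pos: [0.4505, 0.2704, 0.2204]
eef_rot: [0.156, 0.69, -0.156, 0.69]
contact_force: [1.0, 0.5, 0.3]
opening: 0.267
```

```bash
python3 -c "
from h import *
plan([arc(.04,12.5,.2)])"
```

```text
t 1.8333 tcp [0.4505 0.2704 0.2204] F [1.  0.5 0.3] op 0.267 q7 0.3
axes [[0.0, 0.43, 0.9], [0.0, 0.9, -0.43], [-1.0, 0.0, 0.0]]
[[2.05, -18.49, 28.65]]
```

Emit:
apply_moves([
  [0.2,-2.1,3.2],
  [0.4,-4.1,6.4],
  [0.6,-6.2,9.6],
  [0.8,-8.2,12.7],
  [1,-10.3,16],
  [1.2,-12.4,19.2],
  [1.5,-14.4,22.3],
  [1.8,-16.5,25.5],
  [2,-18.5,28.6],
  [2,-18.5,28.6],
], yaw=[0,0,0,0,0,0,0,0,0,0], gripper=[0,0,0,0,0,0,0,0,0,0])

```text
clock: 2.67
tool_pos: [0.6321, -0.0305, 0.1996]
eef_rot: [0.158, 0.687, -0.162, 0.69]
contact_force: [-0.4, -0.9, -0.4]
opening: 0.005
```

```bash
python3 -c "
from h import *
plan([arc(.04,12.5,.2),arc(.04,12.5,.11),arc(.04,12.5,.088)])
im=save('side','s1.png');cv2.imwrite('pics/s1c.png',cv2.resize(im[100:320,170:430,::-1],None,fx=2.5,fy=2.5))"
```

```text
t 2.6667 tcp [ 0.6321 -0.0305  0.1996] F [-0.4 -0.9 -0.4] op 0.005 q7 0.88
axes [[0.0, 0.44, 0.9], [-0.01, 0.9, -0.44], [-1.0, -0.0, 0.01]]
[[-0.05, 0.85, -0.7], [8.95, 0.89, -0.75], [11.15, 0.9, -0.76]]
```

View pics/s1c.png

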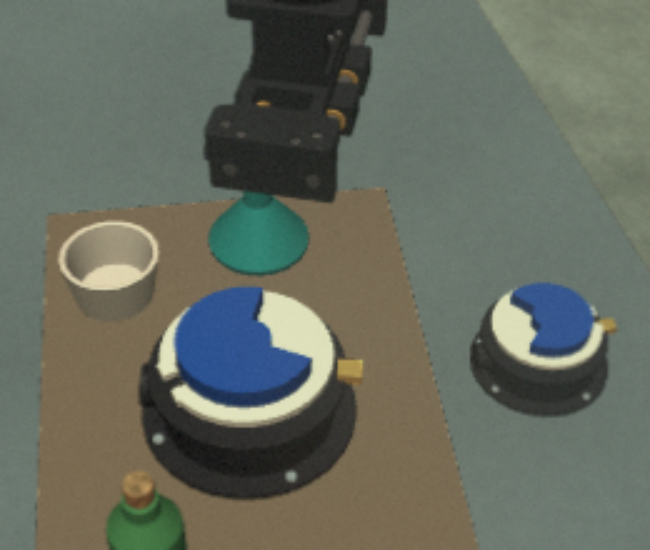

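```bash
python3 -c "
from h import *
p=get_state()['tool_pos']
print(proj('side',[p,p-[0,0,.014],p+[0,0,.05]]),proj('top',[p]))
im=save('top','t1.png')
im=save('side','s2.png')
"
```

```text
[[289.38265396 180.26505268]
 [289.39865963 186.74780743]
 [289.32142092 155.74844108]] [[322.44795659 190.86439676]]
```

View pics/s2.png

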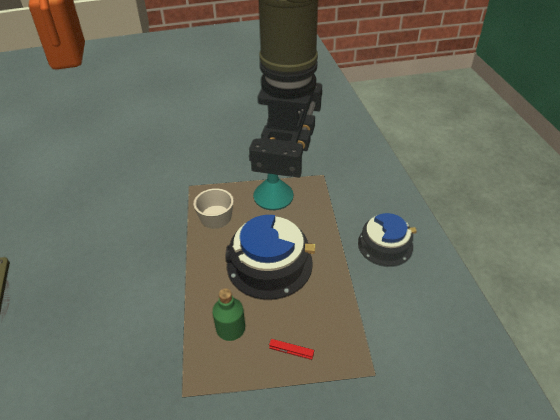

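View pics/t1.png

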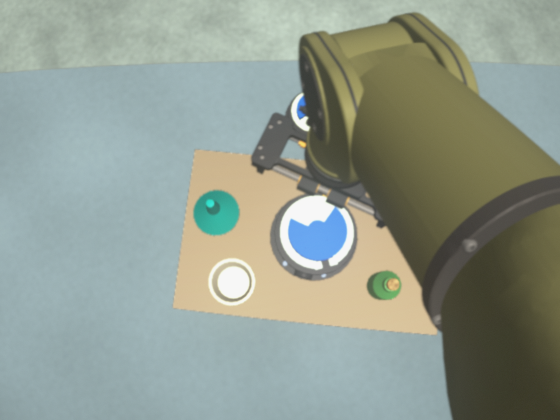

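```bash
python3 -c "
from h import *
s=get_state();p=s['tool_pos'];M=R.from_quat(s['eef_rot']).as_matrix()
for a in(-.05,-.014+.028):
  for y in(-.0935,.0935):
    for z in(-.0375,.0375): print(a,y,z,proj('side',[p+M@[a,y,z]]).round(),proj('top',[p+M@[a,y,z]]).round())
for x in(0,.014):
  for y in (-.0175,.0175): print(proj('side',[p+M@[x,y,0]]).round(),proj('top',[p+M@[x,y,0]]).round())
a=cv2.imread('pics/s2.png')[90:220,220:340];cv2.imwrite('pics/s2c.png',cv2.resize(a,None,fx=5,fy=4.6))
"
```

```text
-0.05 -0.0935 -0.0375 [[248. 190.]] [[376. 238.]]
-0.05 -0.0935 0.0375 [[300. 198.]] [[397. 187.]]
-0.05 0.0935 -0.0375 [[277. 116.]] [[246. 180.]]
-0.05 0.0935 0.0375 [[321. 122.]] [[270. 131.]]
0.014 -0.0935 -0.0375 [[250. 222.]] [[366. 244.]]
0.014 -0.0935 0.0375 [[299. 229.]] [[385. 197.]]
0.014 0.0935 -0.0375 [[278. 147.]] [[248. 191.]]
0.014 0.0935 0.0375 [[319. 152.]] [[270. 146.]]
[[285. 185.]] [[329. 197.]]
[[290. 171.]] [[307. 187.]]
[[285. 191.]] [[328. 199.]]
[[290. 177.]] [[306. 189.]]
```

View pics/s2c.png

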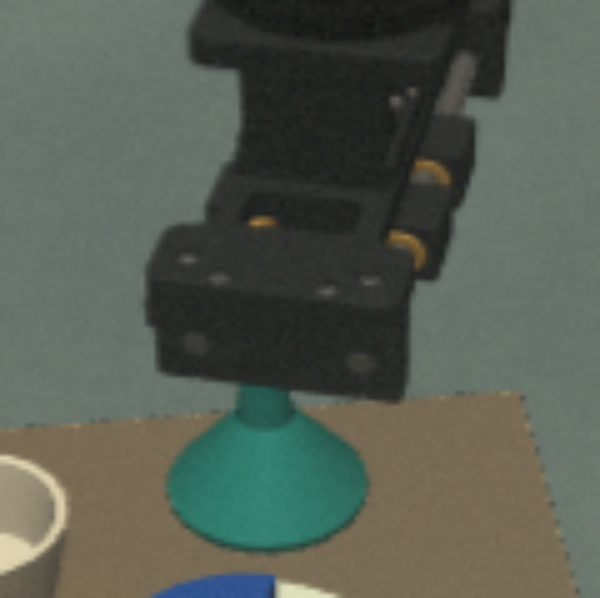

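```bash
python3 -c "
from h import *
s=get_state();print(s['clock'],s['tool_pos'],s['eef_rot'])
a=cv2.imread('pics/t1.png')[95:250,230:420];a=cv2.convertScaleAbs(a,alpha=1.6,beta=20);cv2.imwrite('pics/t1c.png',cv2.resize(a,None,fx=4,fy=3.8))
a=cv2.imread('pics/s2.png')[120:220,230:330];a=cv2.convertScaleAbs(a,alpha=2.5,beta=20);cv2.imwrite('pics/s2d.png',cv2.resize(a,None,fx=6,fy=6))
"
```

```text
2.8167 [ 0.62886289 -0.01947291  0.20021883] [ 0.15651444  0.68976941 -0.15588946  0.68950697]
```

View pics/t1c.png

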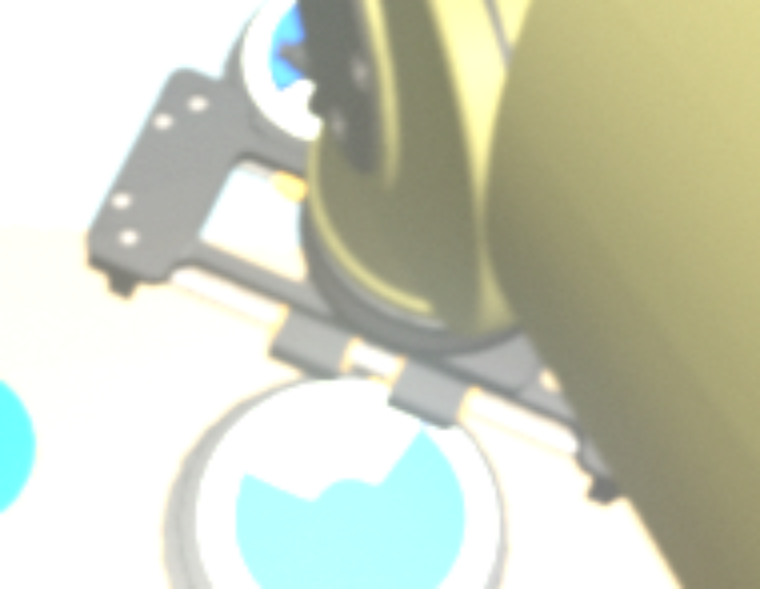

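View pics/s2d.png

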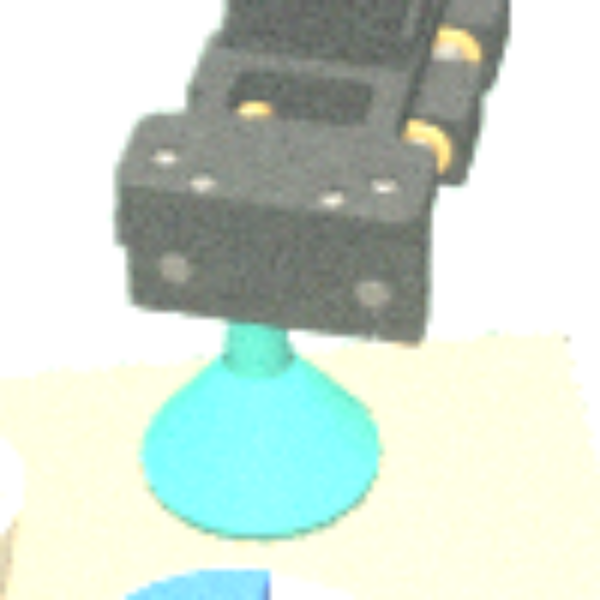

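Emit:
apply_moves([
  [0.5,0,0],
  [1,0,0],
  [1.5,0,0],
  [2,0,0],
  [2.5,0,0],
  [3,0,0],
  [3.5,0,0],
  [4,0,0],
  [4.5,0,0],
  [5,0,0],
], yaw=[0.112,0.224,0.336,0.448,0.56,0.672,0.784,0.896,1.008,1.12], gripper=[0,0,0,0,0,0,0,0,0,0])

```text
clock: 3.65
tool_pos: [0.6283, -0.0166, 0.1503]
eef_rot: [0.5, 0.502, -0.499, 0.5]
contact_force: [0.4, 0.7, -0.0]
opening: 0.004
```

```bash
python3 -c "
from h import *
plan([arc(.04,12.5,.15),arc(.04,12.5,.11),arc(.04,12.5,.088)])
s=get_state();p=s['tool_pos'];M=R.from_quat(s['eef_rot']).as_matrix()
im=save('side','s3.png')[:,:,::-1].copy()
for y in(-.0175,.0175):
  for x in(.014,-.05):
    u=proj('side',[p+M@[x,y,0]])[0]; print(u); cv2.circle(im,(int(u[0]),int(u[1])),1,(0,255,255),-1)
cv2.imwrite('pics/s3c.png',cv2.resize(im[120:300,200:420],None,fx=3,fy=3))"
```

```text
t 3.65 tcp [ 0.6283 -0.0166  0.1503] F [ 0.4  0.7 -0. ] op 0.004 q7 0.02
axes [[-0.0, 1.0, 0.0], [0.0, 0.0, -1.0], [-1.0, -0.0, -0.0]]
[[0.03, 0.13, 0.33], [4.03, 0.13, 0.34], [6.23, 0.13, 0.35]]
[276.89280185 206.68355391]
[276.15016183 178.3465819 ]
[296.87418352 203.1615053 ]
[297.26556661 174.83679543]
```

View pics/s3c.png

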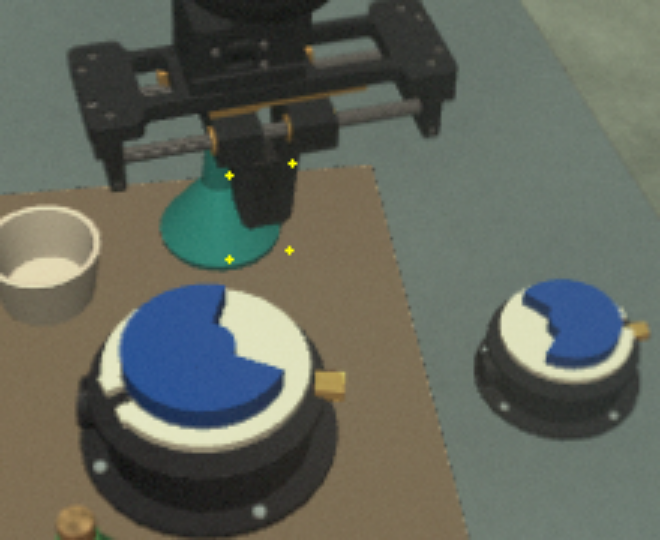

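```bash
python3 -c "
from h import *
s=get_state();p=s['tool_pos'];M=R.from_quat(s['eef_rot']).as_matrix();print(p,s['clock'])
im=save('top','t3.png')[:,:,::-1].copy()
for y in(-.0175,.0175):
  for x in(.014,-.05):
    u=proj('top',[p+M@[x,y,0]])[0]; print(u); cv2.circle(im,(int(u[0]),int(u[1])),1,(0,255,255),-1)
im=cv2.convertScaleAbs(im,alpha=1.4,beta=10)
cv2.imwrite('pics/t3c.png',cv2.resize(im[120:290,220:420],None,fx=3.5,fy=3.5))"
```

```text
[ 0.62765386 -0.01626602  0.14927265] 3.7
[312.51842889 212.92092996]
[316.36686    204.79511753]
[311.82937853 191.04066884]
[315.56173051 180.97270543]
```

View pics/t3c.png

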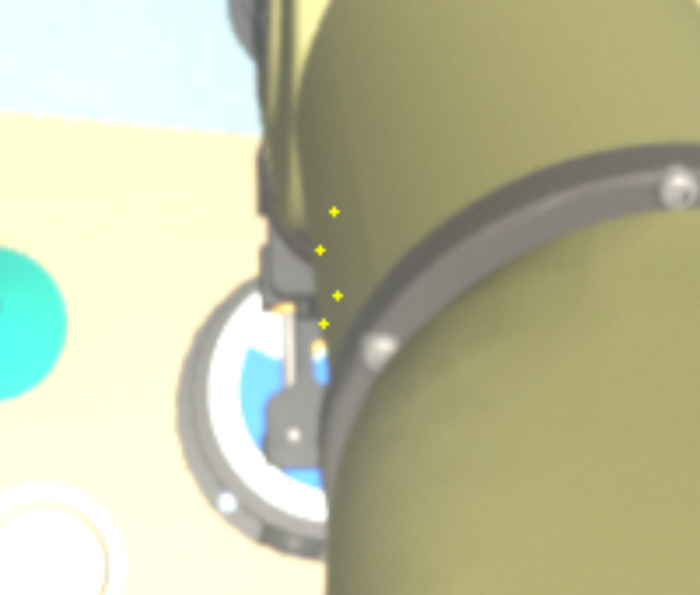

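Emit:
apply_moves([
  [1,0,0.2],
  [2,0.1,0.3],
  [3,0.1,0.4],
  [3.7,0.1,0.4],
  [3.7,0.1,0.4],
], yaw=[0,0,0,0,0], gripper=[0,0,0,0,0])

```text
clock: 4.17
tool_pos: [0.6271, -0.0207, 0.1104]
eef_rot: [0.497, 0.504, -0.499, 0.5]
contact_force: [-0.0, -0.1, 0.6]
opening: 0.006
```

```bash
cat >> h.py <<'E'
def look(fn,crop=(140,320,190,390),f=3,cam_='side'):
    s=get_state();p=s['tool_pos'];M=R.from_quat(s['eef_rot']).as_matrix()
    print(s['clock'],p.round(4),'F',np.round(s['contact_force'],1))
    im=save(cam_,fn.replace('.png','_raw.png'))[:,:,::-1].copy()
    a,b,c,d=crop
    im=cv2.resize(im[a:b,c:d],None,fx=f,fy=f,interpolation=cv2.INTER_CUBIC)
    for y in(-.0175,.0175):
        u=(proj(cam_,[p+M@[.014,y,0]])[0]-[c,a])*f; cv2.circle(im,(int(u[0]),int(u[1])),3,(0,255,255),1)
    cv2.imwrite('pics/'+fn,im)
E
python3 -c "
from h import *
look('s4.png')
plan([arc(.04,12.5,.088)])"
```

```text
4.1667 [ 0.6271 -0.0207  0.1104] F [-0.  -0.1  0.6]
t 4.2167 tcp [ 0.6277 -0.0207  0.1114] F [ 0.3  1.  -0.3] op 0.011 q7 0.03
axes [[-0.0, 1.0, 0.01], [0.0, 0.01, -1.0], [-1.0, -0.0, -0.0]]
[[2.33, 0.19, -0.08]]
```

View pics/s4.png

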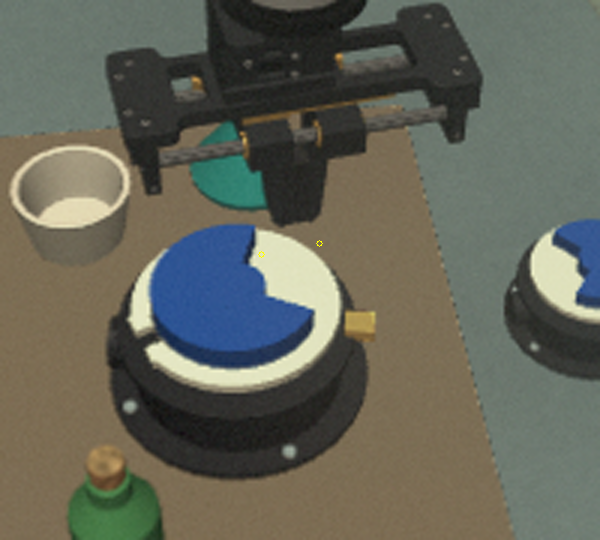

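Emit:
apply_moves([
  [0.6,0.1,0],
  [1.2,0.2,0],
  [1.7,0.2,0],
  [2.1,0.2,0],
  [2.3,0.2,0],
  [2.3,0.2,0],
], yaw=[0,0,0,0,0,0], gripper=[0,0,0,0,0,0])

```text
clock: 4.72
tool_pos: [0.6293, -0.0206, 0.0878]
eef_rot: [0.497, 0.504, -0.499, 0.5]
contact_force: [-0.0, -0.0, -0.3]
opening: 0.002
```

```bash
python3 -c "
from h import *
look('s5.png')"
```

```text
4.7167 [ 0.6293 -0.0206  0.0878] F [-0.  -0.  -0.3]
```

View pics/s5.png

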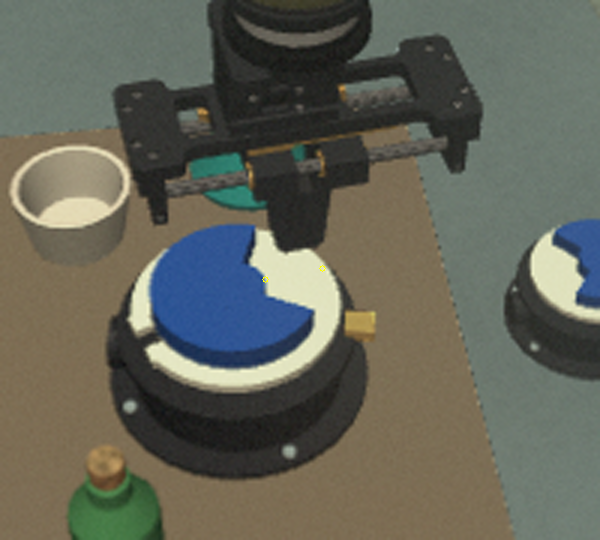

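Emit:
apply_moves([
  [0.1,0,0],
  [0.2,0,0],
  [0.3,0,0],
  [0.4,0,0],
  [0.4,0,0],
], yaw=[0,0,0,0,0], gripper=[0,0,0,0,0])

```text
clock: 5.18
tool_pos: [0.6294, -0.0206, 0.084]
eef_rot: [0.497, 0.504, -0.499, 0.5]
contact_force: [-0.6, -0.5, 0.2]
opening: 0.004
```

Emit:
apply_moves([
  [0.1,0,0],
  [0.2,0,0],
  [0.3,0,0],
  [0.3,0,0],
], yaw=[0,0,0,0], gripper=[0,0,0,0])

```text
clock: 5.52
tool_pos: [0.6292, -0.0206, 0.0807]
eef_rot: [0.497, 0.504, -0.499, 0.5]
contact_force: [0.3, -0.4, 0.4]
opening: 0.004
```

```bash
python3 -c "
from h import *
look('s6.png',(190,300,230,350),5)"
```

```text
5.5167 [ 0.6292 -0.0206  0.0807] F [ 0.3 -0.4  0.4]
```

View pics/s6.png

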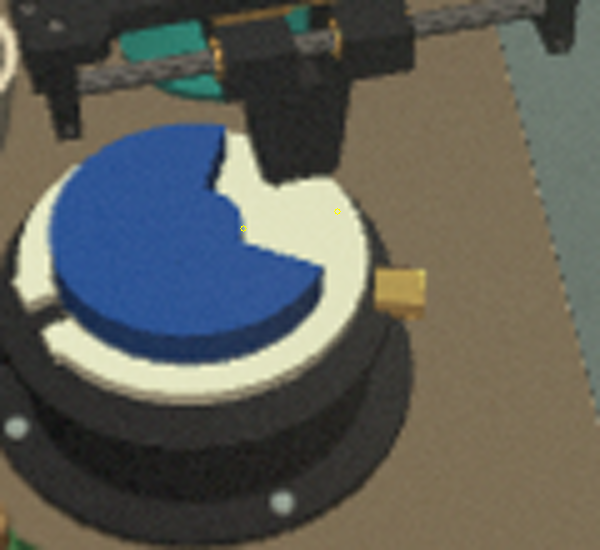

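Emit:
apply_moves([
  [0.15,0,0],
  [0.3,0,0],
  [0.45,0,0],
  [0.5,0,0],
], yaw=[0,0,0,0], gripper=[0,0,0,0])

```text
clock: 5.9
tool_pos: [0.629, -0.0205, 0.0755]
eef_rot: [0.497, 0.504, -0.499, 0.5]
contact_force: [0.1, -0.2, -0.4]
opening: 0.005
```

```bash
python3 -c "
from h import *
look('s7.png',(190,300,230,350),5)"
```

```text
5.9 [ 0.629  -0.0205  0.0755] F [ 0.1 -0.2 -0.4]
```

View pics/s7.png

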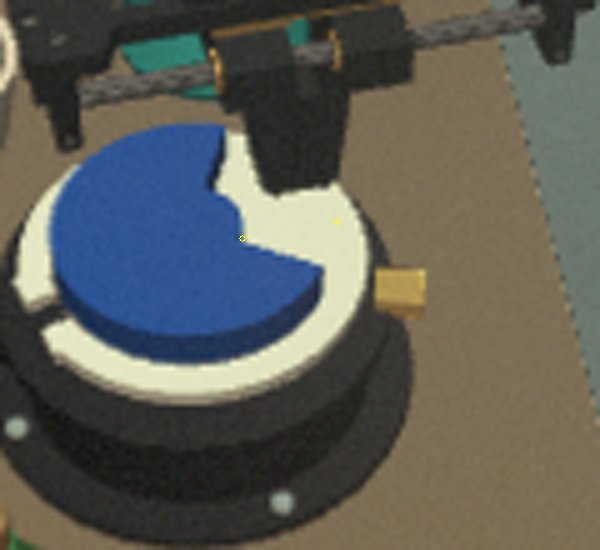

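Emit:
apply_moves([
  [0.15,0,0],
  [0.3,0,0],
  [0.4,0,0],
  [0.4,0,0],
], yaw=[0,0,0,0], gripper=[0,0,0,0])

```text
clock: 6.28
tool_pos: [0.6288, -0.0206, 0.0712]
eef_rot: [0.497, 0.504, -0.499, 0.5]
contact_force: [0.5, -0.0, 0.1]
opening: 0.005
```

Emit:
apply_moves([
  [0.1,0,0],
  [0.2,0,0],
  [0.2,0,0],
], yaw=[0,0,0], gripper=[0,0,0])

```text
clock: 6.53
tool_pos: [0.6286, -0.0205, 0.069]
eef_rot: [0.497, 0.504, -0.499, 0.5]
contact_force: [0.1, 0.7, 0.2]
opening: 0.009
```

```bash
python3 -c "
from h import *
look('s8.png',(190,300,230,350),5)
s=get_state();print(s['moment'])"
```

```text
6.5333 [ 0.6286 -0.0205  0.069 ] F [0.1 0.7 0.2]
[-0.04987531  0.08956358  0.01985673]
```

View pics/s8.png

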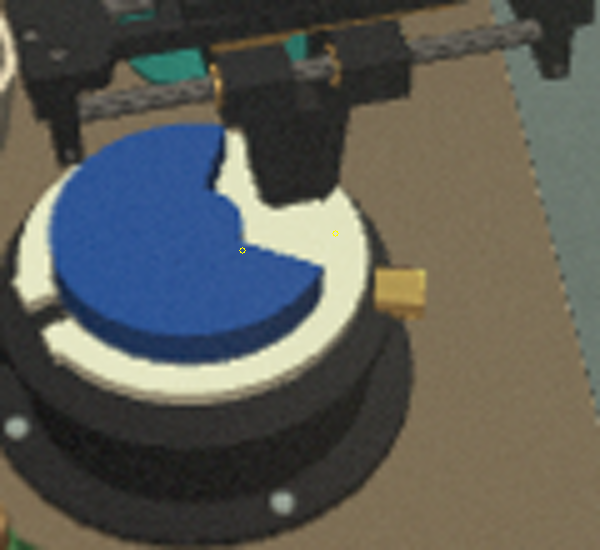

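Emit:
apply_moves([
  [0.1,0,0],
  [0.2,0,0],
  [0.2,0,0],
], yaw=[0,0,0], gripper=[0,0,0])

```text
clock: 6.83
tool_pos: [0.6285, -0.0205, 0.0669]
eef_rot: [0.497, 0.504, -0.499, 0.5]
contact_force: [-1.1, -0.3, 0.7]
opening: 0.009
```

Emit:
apply_moves([
  [0.1,0,0],
  [0.2,0,0],
  [0.2,0,0],
], yaw=[0,0,0], gripper=[0,0,0])

```text
clock: 7.08
tool_pos: [0.6283, -0.0205, 0.0646]
eef_rot: [0.496, 0.505, -0.499, 0.5]
contact_force: [0.8, -0.6, 0.1]
opening: 0.003
```

```bash
python3 -c "
from h import *
look('s9.png',(190,300,230,350),5)
s=get_state();print(s['moment'],s['contact_force'])"
```

```text
7.0833 [ 0.6283 -0.0205  0.0646] F [ 0.8 -0.6  0.1]
[-0.06973322  0.05886655  0.03546578] [1.69427889 0.06101304 0.32979668]
```

View pics/s9.png

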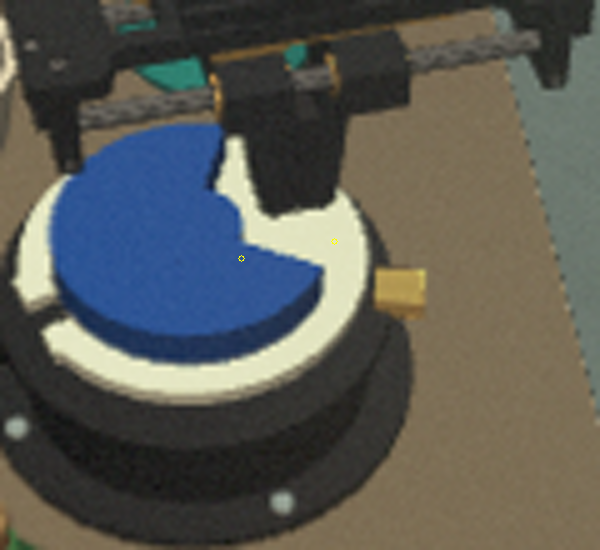

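```bash
python3 -c "
from h import *
plan([arc(.04,a,.067) for a in (16,20,24,28,32,36,40,44)])"
```

```text
t 7.1333 tcp [ 0.6284 -0.0205  0.0647] F [1.7 0.1 0.3] op 0.006 q7 0.03
axes [[-0.01, 1.0, 0.01], [0.0, 0.01, -1.0], [-1.0, -0.01, -0.0]]
[[-0.23, 0.06, -0.3], [-0.23, -0.03, -0.57], [-0.23, -0.13, -0.83], [-0.23, -0.25, -1.08], [-0.22, -0.39, -1.32], [-0.22, -0.54, -1.56], [-0.22, -0.71, -1.78], [-0.22, -0.9, -1.99]]
```

Emit:
apply_moves([
  [-0.2,0.1,-0.3],
  [-0.2,0,-0.6],
  [-0.2,-0.1,-0.8],
  [-0.2,-0.3,-1.1],
  [-0.2,-0.4,-1.3],
  [-0.2,-0.5,-1.6],
  [-0.2,-0.7,-1.8],
  [-0.2,-0.9,-2.0],
  [-0.2,-0.9,-2.0],
], yaw=[0,0,0,0,0,0,0,0,0], gripper=[0,0,0,0,0,0,0,0,0])

```text
clock: 7.88
tool_pos: [0.6186, 0.0001, 0.0668]
eef_rot: [0.496, 0.505, -0.499, 0.5]
contact_force: [-0.5, 0.5, -0.0]
opening: 0.011
```

```bash
python3 -c "
from h import *
look('s10.png',(190,300,230,350),5)
plan([arc(.04,a,.067) for a in (48,54,60,66,72,78,84,90,96,102)])"
```

```text
7.8833 [6.186e-01 1.000e-04 6.680e-02] F [-0.5  0.5 -0. ]
t 7.9333 tcp [ 6.189e-01 -3.000e-04  6.680e-02] F [ 1.   0.6 -0.2] op 0.006 q7 0.0
axes [[-0.01, 1.0, 0.01], [0.0, 0.01, -1.0], [-1.0, -0.01, -0.0]]
[[-0.01, -0.17, -0.15], [-0.01, -0.49, -0.42], [-0.01, -0.84, -0.65], [-0.0, -1.21, -0.84], [-0.0, -1.6, -1.0], [0.0, -2.0, -1.11], [0.01, -2.42, -1.18], [0.01, -2.83, -1.2], [0.01, -3.25, -1.19], [0.02, -3.67, -1.12]]
```

View pics/s10.png

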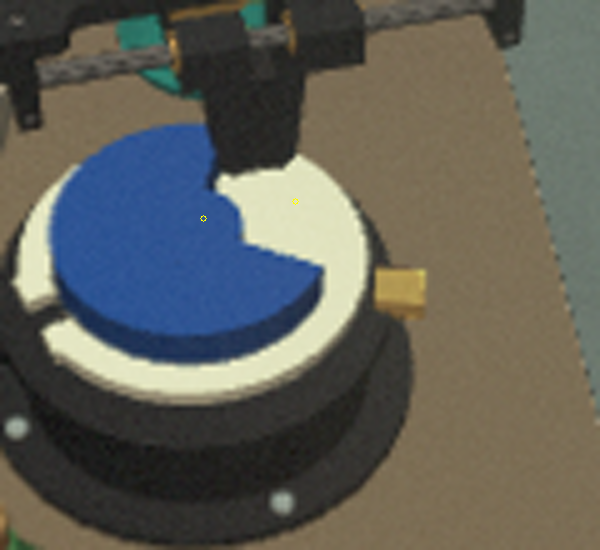

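Emit:
apply_moves([
  [0,-0.2,-0.2],
  [0,-0.5,-0.4],
  [0,-0.8,-0.6],
  [0,-1.2,-0.8],
  [0,-1.6,-1.0],
  [0,-1.6,-1.0],
], yaw=[0,0,0,0,0,0], gripper=[0,0,0,0,0,0])

```text
clock: 8.43
tool_pos: [0.6017, 0.0102, 0.067]
eef_rot: [0.496, 0.505, -0.499, 0.5]
contact_force: [-1.3, 0.6, 1.4]
opening: 0.002
```

```bash
python3 -c "
from h import *
look('s11.png',(190,300,230,350),5)
plan([arc(.04,a,.067) for a in (78,84,90,96,102,108,114,120,126,132)])"
```

```text
8.4333 [0.6017 0.0102 0.067 ] F [-1.3  0.6  1.4]
t 8.4833 tcp [0.602  0.0101 0.067 ] F [-0.6  0.6  1. ] op 0.007 q7 -0.01
axes [[-0.01, 1.0, 0.01], [0.0, 0.01, -1.0], [-1.0, -0.01, -0.0]]
[[0.01, -0.32, -0.06], [0.01, -0.73, -0.13], [0.02, -1.15, -0.15], [0.02, -1.57, -0.13], [0.02, -1.98, -0.07], [0.03, -2.39, 0.03], [0.03, -2.78, 0.18], [0.03, -3.16, 0.36], [0.03, -3.51, 0.59], [0.04, -3.84, 0.85]]
```

View pics/s11.png

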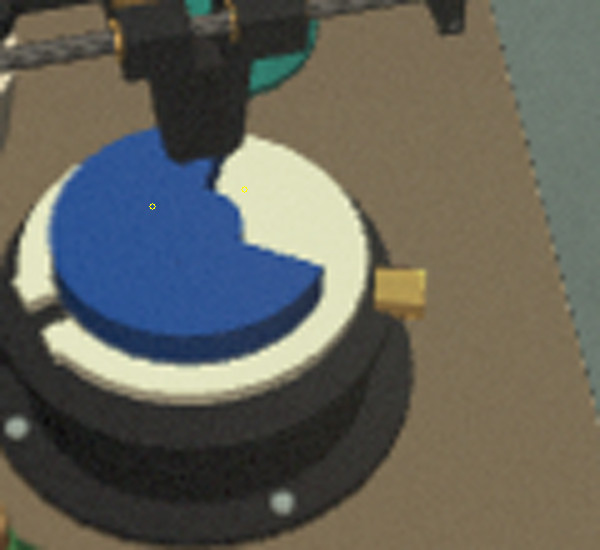

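Emit:
apply_moves([
  [0.05,0,0],
  [0.1,0,0],
  [0.1,0,0],
], yaw=[0,0,0], gripper=[0,0,0])

```text
clock: 8.73
tool_pos: [0.6021, 0.0101, 0.0662]
eef_rot: [0.496, 0.505, -0.499, 0.5]
contact_force: [-0.2, 1.4, 4.4]
opening: 0.007
```

```bash
python3 -c "
from h import *
s=get_state();print(s['moment'],s['contact_force'],s['q'])
look('t12.png',(120,290,220,420),3.5,'top')
look('s12.png',(120,290,200,400),4,'side')
s=get_state();print(s['moment'],s['contact_force'],s['q'])
"
```

```text
[ 0.04171356  0.19584694 -0.00593234] [-0.24310955  1.38462757  4.41884592] [-0.11780592  0.87333562  0.04710818  1.74848057 -0.07806725  0.53004441
 -0.01027676]
8.7333 [0.6021 0.0101 0.0662] F [-0.2  1.4  4.4]
8.7833 [0.6021 0.0101 0.0662] F [-1.1 -0.1  4.2]
[ 0.0081636   0.18985165 -0.01599105] [-1.35271263  0.16535586  3.8603547 ] [-0.11780134  0.87341236  0.04707831  1.74847442 -0.07800957  0.53004122
 -0.01025736]
```

View pics/t12.png

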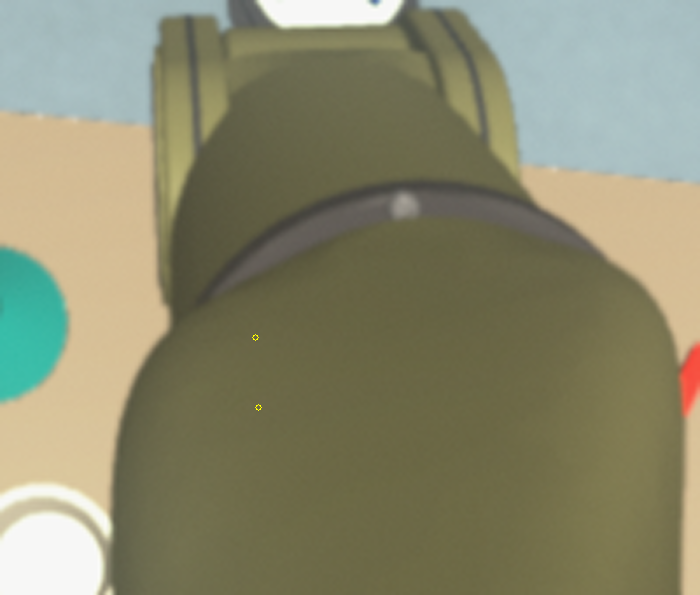

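View pics/s12.png

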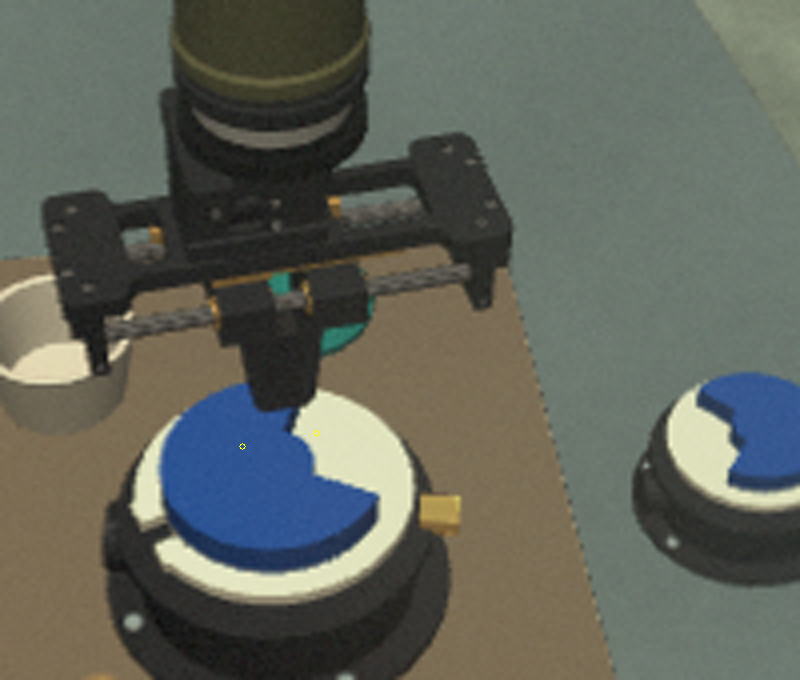

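```bash
python3 -c "
from h import *
print(atz('side',(271,222),.085), atz('side',(264,222.5),.085),atz('side',(278.5,220.5),.085))"
```

```text
[ 0.60242708 -0.00112811  0.085     ] [0.59002573 0.00068381 0.085     ] [ 0.61627185 -0.00074736  0.085     ]
```

Emit:
apply_moves([
  [-0.6,0,0],
  [-1.2,0.4,0.3],
  [-1.2,1.2,0.9],
  [-1.2,1.9,1.5],
  [-1.2,2.4,2.1],
  [-1.2,2.6,2.3],
], yaw=[0,0,0,0,0,0], gripper=[0,0,0,0,0,0])

```text
clock: 9.33
tool_pos: [0.6296, -0.0148, 0.078]
eef_rot: [0.497, 0.504, -0.5, 0.5]
contact_force: [-0.1, -0.5, 0.4]
opening: 0.007
```

```bash
python3 -c "
from h import *
plan([arc(.04,20,.055)])"
```

```text
t 9.3333 tcp [ 0.6296 -0.0148  0.078 ] F [-0.1 -0.5  0.4] op 0.007 q7 0.02
axes [[-0.01, 1.0, 0.01], [0.0, 0.01, -1.0], [-1.0, -0.01, -0.0]]
[[2.3, -0.13, 0.0]]
```

Emit:
apply_moves([
  [0.6,0,0],
  [1.2,-0.1,0],
  [1.8,-0.1,0],
  [2.2,-0.1,0],
  [2.3,-0.1,0],
  [2.3,-0.1,0],
], yaw=[0,0,0,0,0,0], gripper=[0,0,0,0,0,0])

```text
clock: 9.83
tool_pos: [0.6278, -0.0144, 0.0543]
eef_rot: [0.496, 0.505, -0.5, 0.499]
contact_force: [0.3, -0.3, 0.2]
opening: 0.002
```

```bash
python3 -c "
from h import *
look('s13.png',(190,300,230,350),5)
plan([arc(.04,a,.055) for a in (24,29,34,39,44,49,54,59,64,69)])"
```

```text
9.8333 [ 0.6278 -0.0144  0.0543] F [ 0.3 -0.3  0.2]
t 9.8833 tcp [ 0.6281 -0.0145  0.0547] F [0.5 0.6 0.2] op 0.003 q7 0.02
axes [[-0.01, 1.0, 0.01], [0.0, 0.01, -1.0], [-1.0, -0.01, -0.0]]
[[-0.03, -0.11, -0.23], [-0.03, -0.26, -0.54], [-0.03, -0.44, -0.84], [-0.02, -0.65, -1.12], [-0.02, -0.87, -1.38], [-0.02, -1.13, -1.63], [-0.02, -1.4, -1.85], [-0.01, -1.69, -2.04], [-0.01, -1.99, -2.21], [-0.01, -2.31, -2.35]]
```

View pics/s13.png

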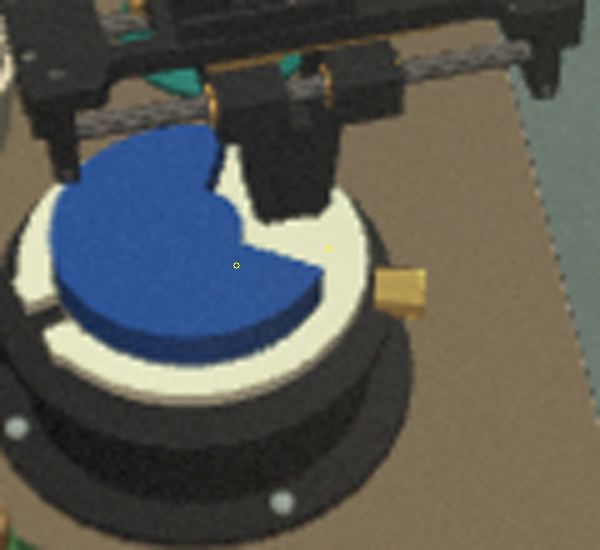

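Emit:
apply_moves([
  [0,-0.1,-0.2],
  [0,-0.3,-0.5],
  [0,-0.4,-0.8],
  [0,-0.7,-1.1],
  [0,-0.9,-1.4],
  [0,-1.1,-1.6],
  [0,-1.4,-1.9],
  [0,-1.7,-2.0],
  [0,-2.0,-2.2],
  [0,-2.3,-2.4],
], yaw=[0,0,0,0,0,0,0,0,0,0], gripper=[0,0,0,0,0,0,0,0,0,0])

```text
clock: 10.72
tool_pos: [0.6051, 0.0095, 0.0551]
eef_rot: [0.497, 0.504, -0.499, 0.5]
contact_force: [2.4, -0.9, 0.9]
opening: 0.005
```

```bash
python3 -c "
from h import *
look('s14.png',(190,300,230,350),5)
plan([arc(.04,a,.055) for a in (74,80,86,92,98,104,110,116,122,128)])"
```

```text
10.7167 [0.6051 0.0095 0.0551] F [ 2.4 -0.9  0.9]
t 10.7667 tcp [0.6042 0.0103 0.055 ] F [ 2.  -1.1  0.7] op 0.008 q7 -0.01
axes [[-0.01, 1.0, 0.01], [0.0, 0.01, -1.0], [-1.0, -0.01, -0.0]]
[[0.0, -0.27, 0.03], [0.0, -0.68, -0.07], [0.01, -1.09, -0.12], [0.01, -1.51, -0.13], [0.01, -1.93, -0.1], [0.02, -2.34, -0.02], [0.02, -2.74, 0.1], [0.02, -3.13, 0.26], [0.03, -3.5, 0.46], [0.03, -3.84, 0.69]]
```

View pics/s14.png

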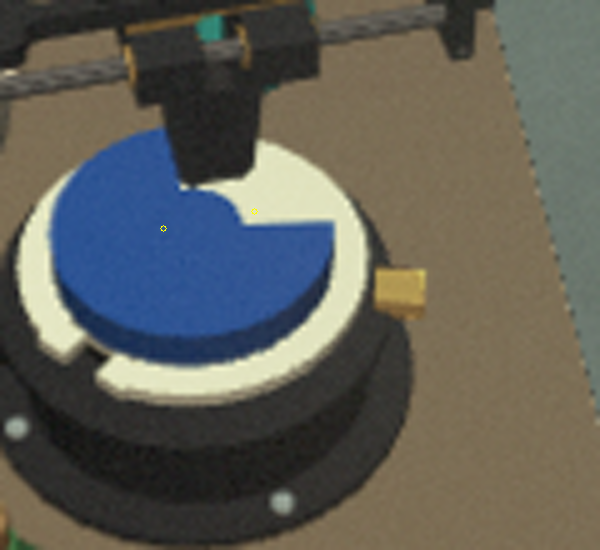

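Emit:
apply_moves([
  [0,-0.3,0],
  [0,-0.7,-0.1],
  [0,-1.1,-0.1],
  [0,-1.5,-0.1],
  [0,-1.9,-0.1],
  [0,-2.3,0],
  [0,-2.7,0.1],
  [0,-3.1,0.3],
  [0,-3.5,0.5],
  [0,-3.8,0.7],
], yaw=[0,0,0,0,0,0,0,0,0,0], gripper=[0,0,0,0,0,0,0,0,0,0])

```text
clock: 11.6
tool_pos: [0.5651, 0.0033, 0.0552]
eef_rot: [0.496, 0.505, -0.5, 0.499]
contact_force: [3.1, 2.1, -0.3]
opening: 0.007
```

```bash
python3 -c "
from h import *
plan([arc(.04,a,.055) for a in (128,134,140,146,152,158,163,168,173,176)])"
```

```text
t 11.6 tcp [0.5651 0.0033 0.0552] F [ 3.1  2.1 -0.3] op 0.007 q7 -0.0
axes [[-0.01, 1.0, 0.01], [0.0, 0.01, -1.0], [-1.0, -0.01, -0.0]]
[[0.02, 0.08, 0.03], [0.02, -0.24, 0.3], [0.02, -0.53, 0.6], [0.02, -0.79, 0.94], [0.02, -1.01, 1.29], [0.02, -1.19, 1.67], [0.03, -1.31, 2.0], [0.03, -1.4, 2.34], [0.02, -1.46, 2.68], [0.02, -1.48, 2.89]]
```

Emit:
apply_moves([
  [0,0,0.1],
  [0,-0.2,0.3],
  [0,-0.5,0.6],
  [0,-0.8,0.9],
  [0,-1.0,1.3],
  [0,-1.2,1.7],
  [0,-1.3,2.0],
  [0,-1.4,2.3],
  [0,-1.5,2.7],
  [0,-1.5,2.9],
], yaw=[0,0,0,0,0,0,0,0,0,0], gripper=[0,0,0,0,0,0,0,0,0,0])

```text
clock: 12.43
tool_pos: [0.5507, -0.0249, 0.0552]
eef_rot: [0.496, 0.506, -0.499, 0.499]
contact_force: [1.8, 4.7, 0.6]
opening: 0.007
```

```bash
python3 -c "
from h import *
look('s15.png',(190,300,230,350),5)
plan([arc(.04,a,.055) for a in (176,180,183,186,188,190,192)])"
```

```text
12.4333 [ 0.5507 -0.0249  0.0552] F [1.8 4.7 0.6]
t 12.4833 tcp [ 0.5506 -0.0255  0.0553] F [2.2 4.  0. ] op 0.008 q7 0.04
axes [[-0.01, 1.0, 0.01], [0.0, 0.01, -1.0], [-1.0, -0.01, -0.0]]
[[0.03, -0.0, 0.02], [0.03, -0.02, 0.3], [0.03, -0.01, 0.51], [0.02, 0.0, 0.72], [0.02, 0.02, 0.86], [0.02, 0.04, 1.0], [0.02, 0.06, 1.14]]
```

View pics/s15.png

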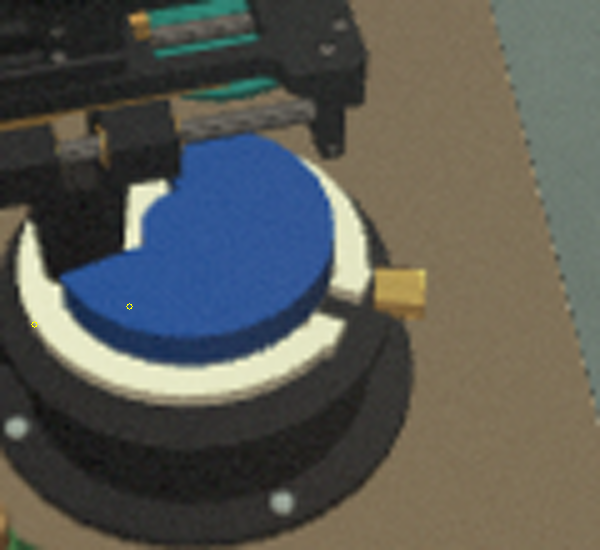

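```bash
python3 -c "
from h import *
def ang(c,px,z):
  P=atz(c,px,z)[:2]-C; return np.degrees(np.arctan2(P[1],P[0])).round(1),np.hypot(*P).round(4)
print(ang('side',(299,250.6),.069),ang('side',(230+350/5,190+298/5),.069))
# ear center on top face in side view, crop (400,272) 
for z in(.055,.06,.065): print(z,ang('side',(230+402/5,190+276/5),z),ang('top',(328,192.5),z))
a=cv2.imread('pics/s15_raw.png')[225:275,270:340];cv2.imwrite('pics/s15z.png',cv2.resize(a,None,fx=10,fy=10,interpolation=cv2.INTER_CUBIC))
a=cv2.imread('pics/t0.png')[175:215,300:350];cv2.imwrite('pics/t0z.png',cv2.resize(a,None,fx=12,fy=12,interpolation=cv2.INTER_CUBIC))
"
```

```text
(np.float64(-37.5), np.float64(0.0595)) (np.float64(-34.8), np.float64(0.0603))
0.055 (np.float64(-13.4), np.float64(0.0754)) (np.float64(-18.3), np.float64(0.0737))
0.06 (np.float64(-16.7), np.float64(0.0752)) (np.float64(-18.1), np.float64(0.0725))
0.065 (np.float64(-20.0), np.float64(0.0753)) (np.float64(-17.9), np.float64(0.0712))
```

View pics/s15z.png

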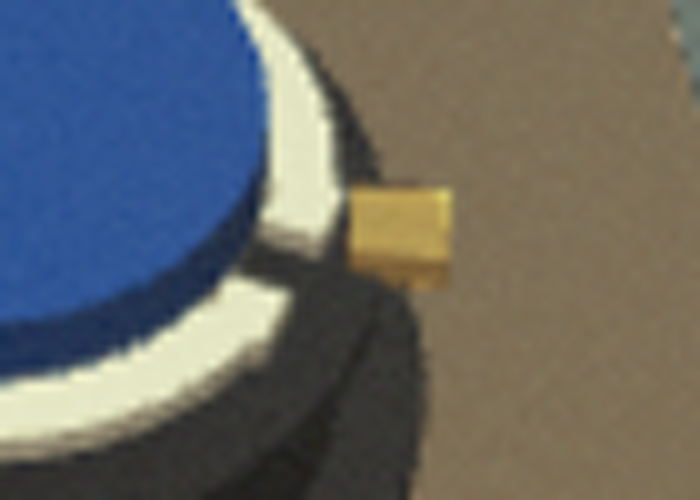

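View pics/t0z.png

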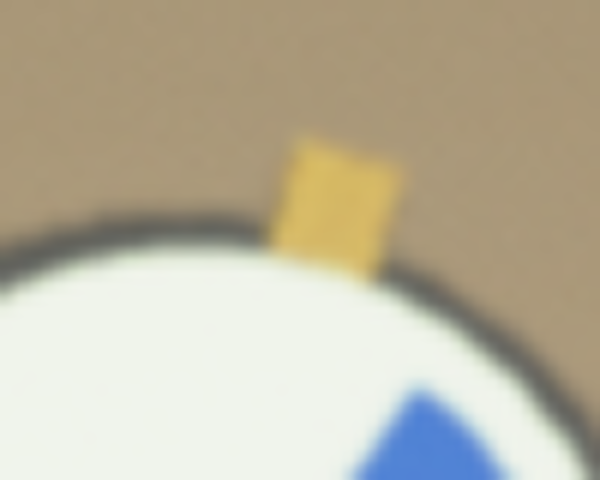

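```bash
python3 -c "
from h import *
def ang(c,px,z):
  P=atz(c,px,z)[:2]-C; return np.degrees(np.arctan2(P[1],P[0])).round(1),np.hypot(*P).round(4)
for z in (.055,.06): 
  o=[atz('top',(300+a/12,175+b/12),z)[:2] for a,b in((305,140),(400,168),(370,282),(272,250))]
  print(np.linalg.norm(o[0]-o[1]),[np.degrees(np.arctan2(*(p-C)[::-1])).round(1) for p in o],[np.hypot(*(p-C)).round(4) for p in o])
for p in((333,238),(295,290),(314,264),(258,225),(235,280)): print(ang('side',(270+p[0]/10,225+p[1]/10),.069))
# initial notch from top
"
```

```text
0.014456541363524235 [np.float64(-13.3), np.float64(-23.3), np.float64(-25.1), np.float64(-12.0)] [np.float64(0.0828), np.float64(0.0829), np.float64(0.0653), np.float64(0.0656)]
0.014365981655930013 [np.float64(-13.1), np.float64(-23.2), np.float64(-25.0), np.float64(-11.7)] [np.float64(0.0815), np.float64(0.0816), np.float64(0.0641), np.float64(0.0644)]
(np.float64(-31.5), np.float64(0.0651))
(np.float64(-43.5), np.float64(0.0636))
(np.float64(-37.5), np.float64(0.064))
(np.float64(-32.7), np.float64(0.0518))
(np.float64(-46.9), np.float64(0.0536))
```

Emit:
apply_moves([
  [0,0,0.2],
  [0,0,0.4],
  [0,0,0.6],
  [0,0,0.8],
  [0,0,0.95],
  [0,0,0.95],
  [0,0,0.95],
], yaw=[0,0,0,0,0,0,0], gripper=[0,0,0,0,0,0,0])

```text
clock: 13.07
tool_pos: [0.55, -0.0348, 0.0551]
eef_rot: [0.496, 0.506, -0.499, 0.499]
contact_force: [0.3, 4.6, -0.0]
opening: 0.005
```

```bash
python3 -c "
from h import *
look('s16.png',(190,300,230,350),5)
plan([arc(.04,a,.055) for a in (190.5,)])
a=cv2.imread('pics/s16_raw.png')[215:275,270:340];cv2.imwrite('pics/s16z.png',cv2.resize(a,None,fx=10,fy=10,interpolation=cv2.INTER_CUBIC))
"
```

```text
13.0667 [ 0.55   -0.0348  0.0551] F [ 0.3  4.6 -0. ]
t 13.1167 tcp [ 0.55   -0.0349  0.0551] F [0.4 4.4 0.5] op 0.004 q7 0.05
axes [[-0.01, 1.0, 0.01], [0.0, 0.01, -1.0], [-1.0, -0.01, -0.0]]
[[0.01, 0.11, 0.09]]
```

View pics/s16z.png

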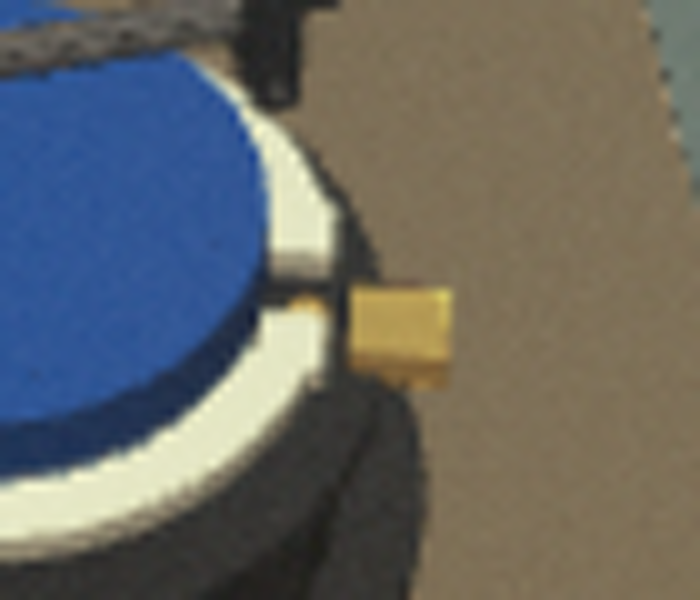

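View pics/s16.png

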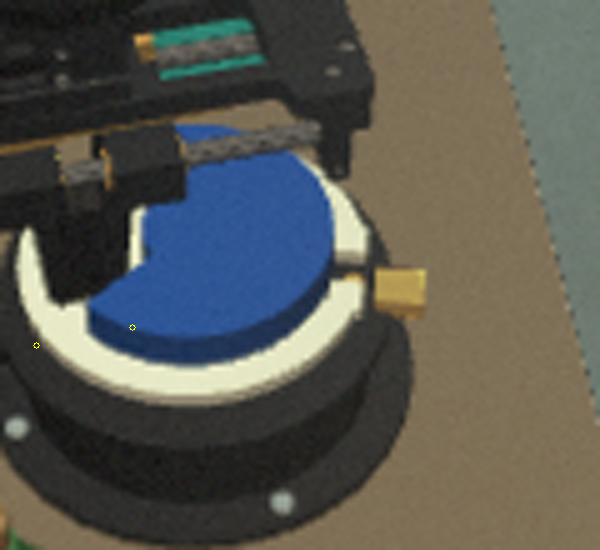

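```bash
python3 -c "
from h import *
def ang(c,px,z):
  P=atz(c,px,z)[:2]-C; return np.degrees(np.arctan2(P[1],P[0])).round(1),np.hypot(*P).round(4)
for p in((300,253),(300,308),(300,280)): print(ang('side',(270+p[0]/10,215+p[1]/10),.069))
for p in((308,299),): print('pin vis',ang('side',(270+p[0]/10,215+p[1]/10),.062))
for a in(-17.3,-18.3,-19.3): print('pin',a,(proj('side',[arc(.057,a,.062)])[0]-[270,215])*10)
b=spot_point('pin','side');print([(np.round((x['pixel']-np.array([270,215]))*10),x['score']) for x in b])
b=spot_point('notch','side');print([(np.round((x['pixel']-np.array([270,215]))*10),x['score']) for x in b])
"
```

```text
(np.float64(-13.9), np.float64(0.0566))
(np.float64(-26.7), np.float64(0.0578))
(np.float64(-20.3), np.float64(0.0569))
pin vis (np.float64(-18.5), np.float64(0.0582))
pin -17.3 [301.45995927 293.39703742]
pin -18.3 [301.16282817 297.63797897]
pin -19.3 [300.76724914 301.88008634]
[(array([285., 291.]), 0.79), (array([1352.,  153.]), 0.71)]
[(array([1419.,  134.]), 0.91), (array([293., 282.]), 0.75)]
```

Emit:
apply_moves([
  [0,0,0.07],
  [0,0.05,0.13],
  [0,0.05,0.13],
  [0,0.05,0.13],
], yaw=[0,0,0,0], gripper=[0,0,0,0])

```text
clock: 13.55
tool_pos: [0.5505, -0.0364, 0.0551]
eef_rot: [0.496, 0.506, -0.499, 0.499]
contact_force: [-0.5, 3.9, 0.2]
opening: 0.005
```

```bash
python3 -c "
from h import *
look('s17.png',(190,300,230,350),5)
a=cv2.imread('pics/s17_raw.png')[215:275,270:340];cv2.imwrite('pics/s17z.png',cv2.resize(a,None,fx=10,fy=10,interpolation=cv2.INTER_CUBIC))
"
```

```text
13.55 [ 0.5505 -0.0364  0.0551] F [-0.5  3.9  0.2]
```

View pics/s17z.png

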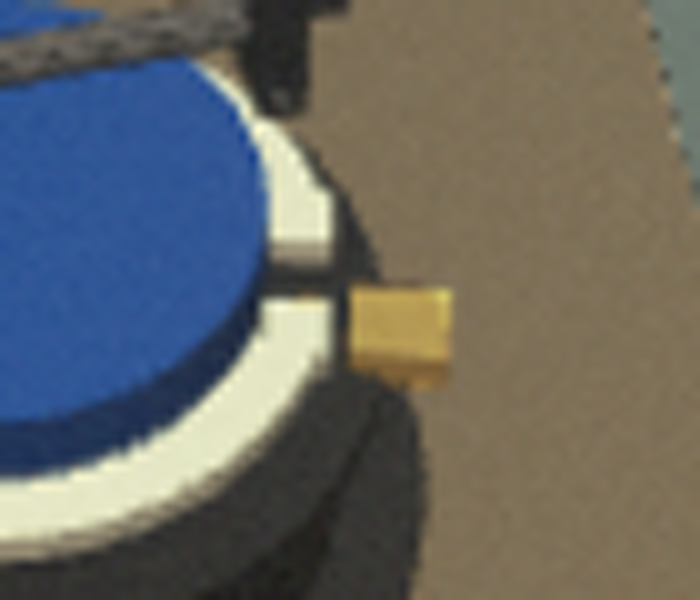

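Emit:
apply_moves([
  [0,0,-0.6],
  [0,0,-0.8],
  [-1.0,0,-0.8],
  [-2.2,0,-0.8],
  [-2.6,0,-0.8],
  [-2.6,0,-0.8],
], yaw=[0,0,0,0,0,0], gripper=[0,0,0,0,0,0])

```text
clock: 14.1
tool_pos: [0.5517, -0.0293, 0.0825]
eef_rot: [0.496, 0.505, -0.499, 0.499]
contact_force: [0.3, 0.1, 0.2]
opening: 0.008
```

```bash
python3 -c "
from h import *
look('s18.png',(190,300,230,350),5)
plan([[C[0],C[1],.075],[C[0],C[1],.068]])
a=cv2.imread('pics/s18_raw.png')[215:275,270:340];cv2.imwrite('pics/s18z.png',cv2.resize(a,None,fx=10,fy=10,interpolation=cv2.INTER_CUBIC))
"
```

```text
14.1 [ 0.5517 -0.0293  0.0825] F [0.3 0.1 0.2]
t 14.15 tcp [ 0.5512 -0.029   0.0818] F [ 0.3 -0.8  0.2] op 0.007 q7 0.04
axes [[-0.01, 1.0, 0.01], [0.0, 0.01, -1.0], [-1.0, -0.01, -0.0]]
[[0.65, 3.94, -0.02], [1.35, 3.94, -0.01]]
```

View pics/s18z.png

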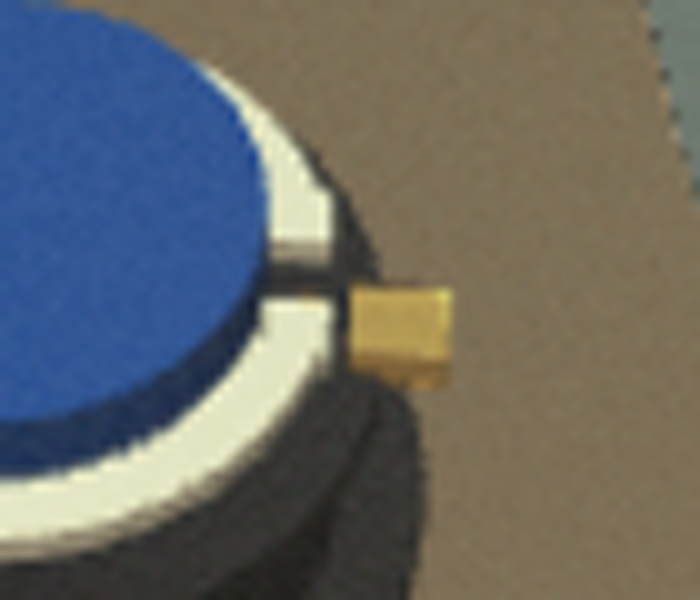

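Emit:
apply_moves([
  [0,1.5,0],
  [0,3.0,0],
  [0.5,3.9,0],
  [0.9,3.9,0],
  [1.2,3.9,0],
  [1.35,3.9,0],
  [1.35,3.9,0],
], yaw=[0,0,0,0,0,0,0], gripper=[0,0,0,0,0,0,0])

```text
clock: 14.73
tool_pos: [0.5885, -0.0288, 0.0672]
eef_rot: [0.496, 0.506, -0.5, 0.498]
contact_force: [-0.4, 0.7, 0.0]
opening: 0.01
```

Emit:
apply_moves([
  [0.15,0,0],
  [0.3,0,0],
  [0.45,0,0],
  [0.5,0,0],
], yaw=[0,0,0,0], gripper=[0,0,0,0])

```text
clock: 15.07
tool_pos: [0.5884, -0.0289, 0.0624]
eef_rot: [0.496, 0.506, -0.5, 0.499]
contact_force: [0.1, 0.5, 3.7]
opening: 0.006
```

Emit:
apply_moves([
  [0.15,0,0],
  [0.3,0,0],
  [0.45,0,0],
  [0.55,0,0],
  [0.6,0,0],
], yaw=[0,0,0,0,0], gripper=[0,0,0,0,0])

```text
clock: 15.48
tool_pos: [0.5885, -0.0289, 0.0569]
eef_rot: [0.496, 0.506, -0.5, 0.499]
contact_force: [-1.7, -0.4, 12.6]
opening: 0.003
```

Emit:
apply_moves([
  [0.1,0,0],
  [0.2,0,0],
  [0.3,0,0],
  [0.3,0,0],
], yaw=[0,0,0,0], gripper=[0,0,0,0])

```text
clock: 15.82
tool_pos: [0.5886, -0.0289, 0.0566]
eef_rot: [0.496, 0.506, -0.5, 0.499]
contact_force: [-5.9, 0.8, 26.8]
opening: 0.006
```

Emit:
apply_moves([
  [-0.6,0,0],
  [-2,0,0],
  [-4,0,0],
  [-7,0,0],
  [-10,0,0],
  [-13,0,0],
  [-15,-1,0],
  [-15,-3,0],
  [-15,-5,0],
  [-15,-5,0],
], yaw=[0,0,0,0,0,0,0,0,0,0], gripper=[0,0,0,0,0,0,0,0,0,0])

```text
clock: 16.65
tool_pos: [0.5357, -0.0301, 0.207]
eef_rot: [0.495, 0.507, -0.501, 0.497]
contact_force: [0.1, -0.8, 0.6]
opening: 0.006
```

Emit:
apply_moves([
  [0,0,-4],
  [0,0,-8],
  [0,0,-12],
  [0,0,-16],
  [0,0,-20],
  [0,0,-24],
  [0,0,-28],
  [0,0,-30],
  [0,0,-30],
], yaw=[0,0,0,0,0,0,0,0,0], gripper=[0,0,0,0,0,0,0,0,0])

```text
clock: 17.4
tool_pos: [0.5317, 0.278, 0.2068]
eef_rot: [0.493, 0.511, -0.498, 0.498]
contact_force: [-0.1, 0.1, -0.4]
opening: 0.006
```

```bash
python3 -c "
from h import *
from fit import rect
print(get_state()['tool_pos'],get_state()['contact_force'])
t=save('top','t20.png');s=save('side','s20.png')
cv2.imwrite('pics/s20c.png',cv2.resize(s[140:370,170:430,::-1],None,fx=2.6,fy=2.6))
cv2.imwrite('pics/t20c.png',cv2.resize(t[150:330,170:430,::-1],None,fx=3,fy=3))
for n in('funnel','ramekin','bottle','clothespin'):
  for c in('top','side'): print(n,c,[(np.round(x['bbox'],1),round(x['score'],2)) for x in boxes_of(n,c)][:1])
"
```

```text
[0.53168077 0.27801412 0.20683518] [-0.08903325  0.08845843 -0.40572409]
funnel top [(array([194.8, 191.5,  46.4,  41.6]), 0.67)]
funnel side [(array([251.9, 162.6,  42. ,  47.5]), 0.55)]
ramekin top []
ramekin side [(array([190.5, 189.5,  42.4,  38.9]), 0.81)]
bottle top [(array([368.1, 271. ,  30.7,  28. ]), 0.67)]
bottle side [(array([216.3, 293.3,  29. ,  48.3]), 0.66)]
clothespin top [(array([403.1, 216.8,  19.7,  35.9]), 0.75)]
clothespin side [(array([269.8, 338.1,  47.5,  22.1]), 0.69)]
```

View pics/s20c.png

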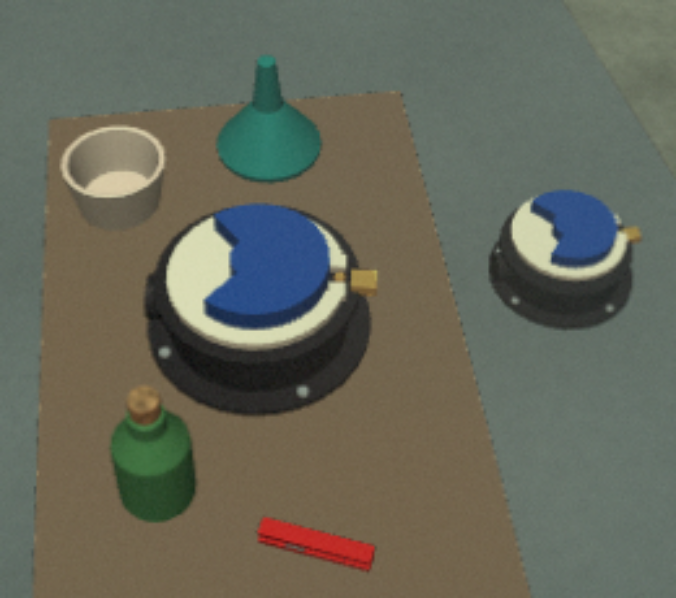

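View pics/t20c.png

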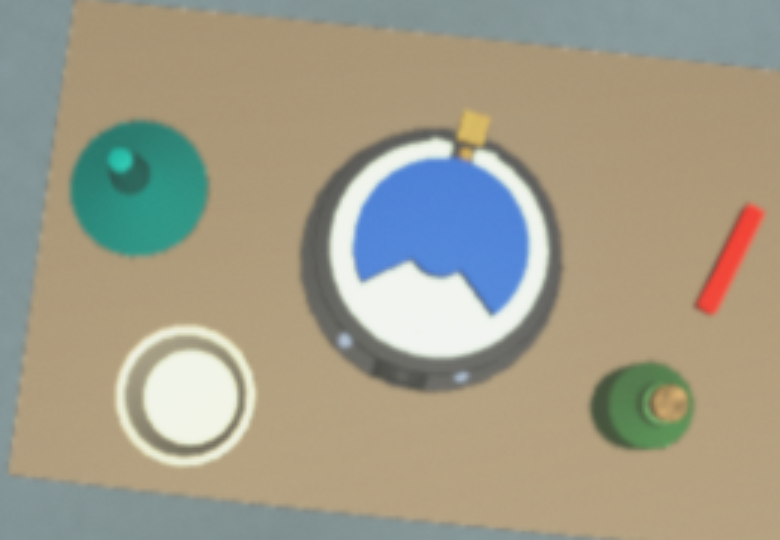

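The lid sits flush, with the pin showing in the notch beside the ear at about (465,153) in the top crop. The bystanders look unmoved in both pictures, and the hand is clear.

```bash
python3 -c "
from plant import *
print(finish_job())"
```

```text
the job is handed in; nothing more can be done
None
```

The lint filter is closed. I pushed the lid about 150° counter-clockwise with the closed fingertips in the bay until the notch stood over the pin. Then I pressed the dial's centre down and moved the hand clear. The job was handed in at about 18 s.

**Last checks**
- **Lid:** it went down about 10 mm to a hard stop, at 27 N on the last press. The last pictures show it low on the canister with the brass pin standing up in the notch beside the ear.
- **Bystanders:** in both pictures the funnel, ramekin, bottle and clothespin stand where they were. The box network missed the ramekin in the last top view, but it is plainly there in the picture.
- **Hand:** it was clear of everything when I handed in, with about zero contact force.

**What disagreed**
- **Fingertip height:** the fingertips were really about 33 mm higher than the reported TCP and `nose_length` imply. I first passed over the dial instead of into the bay and touched its top at about 4 N. The lid did not turn and I saw no other effect. I used that contact to correct the height.
- **Point networks:** they were up to about 10 mm apart between the two cameras, so I took the centre and the angles from the shapes in the pictures instead.

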